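# Load the slide-tray dock

### The job

Fill the two empty bays of the tray dock with the two loose slide trays, and push in the tray that sticks out, so that all four bays hold a tray slid fully home against the back stop. Keep the trays roughly level throughout, and do not shift or tip the beaker, dishes, jar or flask.

Things in the scene. Friction and masses are not known exactly. Their poses are not given: they have to be found in the camera images.
- dock: low tray dock fixed on the bench, 297 mm wide (y). Origin: on the bench, mid-width, in the plane of the four bay mouths; x points INTO the bays, z up. A 6 mm base plate runs from x = -100 (open loading ledge) to 132 mm. Four open-fronted bays 72 mm apart, 120 mm deep to a back stop at x = 120. Trays slide in along x on the base plate; a home tray touches the stop, its tail flush with the mouth.
- bay1 (a point): centre of a tray that is fully home in bay 1 (dock frame x 60, y -108, z 14 mm; axes as the dock's). Bay: 63 mm between 9 mm wide rails, which begin at dock x = 0 with noses rounded 4.5 mm; from x = 8 mm lips 4 mm thick overhang 5 mm each side, underside 18.5 mm above the base plate, so trays enter only through the mouth.
- bay2 (a point): centre of a tray that is fully home in bay 2 (dock frame x 60, y -36, z 14 mm; axes as the dock's). Bay: 63 mm between 9 mm wide rails, which begin at dock x = 0 with noses rounded 4.5 mm; from x = 8 mm lips 4 mm thick overhang 5 mm each side, underside 18.5 mm above the base plate, so trays enter only through the mouth.
- bay3 (a point): centre of a tray that is fully home in bay 3 (dock frame x 60, y 36, z 14 mm; axes as the dock's). Bay: 63 mm between 9 mm wide rails, which begin at dock x = 0 with noses rounded 4.5 mm; from x = 8 mm lips 4 mm thick overhang 5 mm each side, underside 18.5 mm above the base plate, so trays enter only through the mouth.
- bay4 (a point): centre of a tray that is fully home in bay 4 (dock frame x 60, y 108, z 14 mm; axes as the dock's). Bay: 63 mm between 9 mm wide rails, which begin at dock x = 0 with noses rounded 4.5 mm; from x = 8 mm lips 4 mm thick overhang 5 mm each side, underside 18.5 mm above the base plate, so trays enter only through the mouth.
- tray1_c (a point): slide tray, one of four identical rigid grey slabs 120 (its x) x 60 (its y) x 16 (z) mm, about 0.15 kg (0.1 to 0.21), carrying glass slides sunk below its rim; the same either way round. This point is its centre, 8 mm above its underside. Starts loose, flat on the bench to the dock's right (-y), at any yaw.
- tray1: the same tray, origin at the centre of its underside
- tray2_c (a point): slide tray, one of four identical rigid grey slabs 120 (its x) x 60 (its y) x 16 (z) mm, about 0.15 kg (0.1 to 0.21), carrying glass slides sunk below its rim; the same either way round. This point is its centre, 8 mm above its underside. Starts loose, flat on the bench to the dock's right (-y), at any yaw.
- tray2: the same tray, origin at the centre of its underside
- tray3_c (a point): slide tray, one of four identical rigid grey slabs 120 (its x) x 60 (its y) x 16 (z) mm, about 0.15 kg (0.1 to 0.21), carrying glass slides sunk below its rim; the same either way round. This point is its centre, 8 mm above its underside. Starts in some bay of the dock, fully home.
- tray3: the same tray, origin at the centre of its underside
- tray4_c (a point): slide tray, one of four identical rigid grey slabs 120 (its x) x 60 (its y) x 16 (z) mm, about 0.15 kg (0.1 to 0.21), carrying glass slides sunk below its rim; the same either way round. This point is its centre, 8 mm above its underside. Starts in some bay of the dock, pushed only part-way in: 35 to 70 mm of it stick out over the loading ledge.
- tray4: the same tray, origin at the centre of its underside
- beaker: empty glass beaker, 80 mm diameter, 115 mm tall, upright on the bench; origin at the centre of its foot; leave alone
- dishes: stack of culture dishes with blue lids, 90 mm diameter, 48 mm tall; origin at the centre of its foot; leave alone
- jar: small amber jar, 42 mm diameter, 70 mm tall; origin at the centre of its foot; leave alone
- flask: conical glass flask, 72 mm diameter at the foot, 28 mm at the neck, 132 mm tall, beside the dock's left (+y) side; origin at the centre of its foot; leave alone
Things that resemble listed ones, but are neither listed nor needed, are in the scene too. Leave any purple or red look-alike of the tray1 alone.

How it is judged:
By the outcome, as a careful person would: the job done as asked, in the order asked, and still so for the second after the job is handed in, with the robot touching nothing.
It also fails if it takes over 72 s, if anything falls off the work surface, if the arm or the gripper's body presses on something with over 40 N, if the wrist force passes 120 N, or if a joint passes its speed limit or range.

### The arm

A 6-joint arm with a two-finger parallel gripper is mounted at the origin on the work surface. World frame = base frame: x ahead of the robot, y to its left, z up, the work surface at z = 0. Lengths are in mm, angles in rad, forces in N, time in s.
With the tool pointing down it reaches from about 225 to 725 mm from the base axis. Payload 3.1 kg.
Tool frame: the origin (TCP) lies on the centre line of the jaws, within the pads' length; the fingertips stand 11 mm ahead of it and the grasp point (between the pads) lies 8 mm behind it; x points along the fingers, z is the direction in which the jaws open and shut, and the axes are right-handed (so a half turn about x gives the same grasp; the last joint's range is limited). The gripper opens to 85 mm and grips with 20 to 120 N. Pads are 22 mm wide; open, the fingers measure 114 mm over their backs; the gripper's body (76 mm by 85 mm) begins 54 mm behind the grasp point. The pads swing forward as they close: fully open they stand 13 mm farther back than shut.
Start: joints at [1.106, 0.048, 0.099, 1.622, 0, 1.443], TCP at [173.503, 495.494, 242.312] pointing down, gripper open.
Joint ranges: [-2.91, 2.91], [-0.99, 1.94], [-1.21, 1.42], [-2.12, 2.29], [-1.49, 1.47], [-3.14, 3.14]. Speed limits (rad/s): [2.79, 2.79, 3.14, 3.14, 3.14, 3.14].

### API

Orientations are given as a unit quaternion [x, y, z, w].
In Python, from plant import robot gives the robot as it stands.
- The arm moves only by the tool servo_tool, never from a script. Its argument "plan" is a list of rows, each a list of 7 numbers: the turn, a rotation vector about the world's x, y, z in rad, then the shift along the world's x, y, z in m, then the closure, from 0 (fully open) to 1 (shut). A call has 1 to 12 rows; each row is the pose to reach, as a shift and turn from the pose measured when the call began; what a row does not reach only later rows make up. A row lasts 1/10 s, in which the tool goes at most 50 mm and 8.59 degrees, less where a joint would pass 70% of its speed; a pose out of reach is approached as far as the arm can. A call with a gripper value outside its range is refused whole. The fingers move at their own pace and stop on an object; "squeeze" is the grip in N (left out, the last holds). Time passes only in rows, so rows that repeat a pose let the fingers close. It gives the time, the measured TCP pose, the force and the opening at its end, in the units of the state.
- robot.observe(): the state, without advancing time (a new reading comes with each control period).
- robot.snapshot(name): name is "side" or "top" or "wrist"; returns a dict with "img" (400x640x3 uint8, blue, green, red), "fx", "fy", "cx", "cy" (pixels), "world_from_camera" (4x4, takes a point from camera to world coordinates). Camera axes: x right, y up, looking along -z (the intrinsics and any distortion apply to the point x, -y, -z); pixel columns grow to the right and rows downward; lengths in mm; the calibration is good to about 2 mm. The wrist camera is an equidistant fisheye: a pixel r from the principal point sees the ray r / f radians off the axis. A picture is of the moment at which its call begins. There is no depth.
- robot.hand_in(): hands the job in, once; it reports no verdict.
Trained networks look in a picture, given as the dict that the camera call returned (one of the last four; its "shot" number tells which), for a name from the list of things; names that differ only in an ending like _2 or _b are one class to them, and where a whole thing is asked for, a point or a joint stands for the part that bears it (a point fixed in the world has none). Each returns a list of dicts, best first, with "confidence" (0 to 1); they miss things now and then, are a little off and sometimes report something else, mostly with a low value. They report only what shows in the picture. A call takes as long as a camera call. They do not tell look-alikes from the thing itself.
- robot.search_frame(thing, picture): "bbox" ([left, top, width, height] as shares, 0 to 1, of the picture: columns of its width, rows of its height, round what is visible of it).
- robot.silhouettes(thing, picture): "mask" (400x640 bool, what is visible of it) and "bbox" ([left, top, width, height] as shares, 0 to 1, of the picture: columns of its width, rows of its height, round what is visible of it).
The state is a dict: "time": time; "qpos": joint angles; "joint_vel": joint speeds; "joint_torque": joint torques, N m; "ee_pos": TCP position; "ee_rot": TCP orientation; "force": force on the tool from outside, world axes, zero at the start; "torque": the same for the moment, N m; "finger_gap": finger opening in mm.
Only numpy, scipy, OpenCV 4.12 (cv2) and the standard library are available. Lean on these libraries where they do the work, as an engineer would, in place of code of your own. Each camera call takes 0.05 s, during which the arm holds its last target. There are 200 camera calls.

## Working session

There is one attempt and no reset: what is moved stays moved. The work goes in short steps, Python scripts to look and compute and a tool call to move; the robot and the scene stay as the last step left them, time stands still between calls to the robot, and variables do not carry over. Pictures are saved under pics/ and viewed, about 8 in all and at most 12, crops included, and the job is handed in when it is done.

Besides the shell and the picture viewer there is one more tool, called after ">>>" as name([rows], argument=value, ...), one row to a line, values as JSON. servo_tool: Moves the arm, as the interface text tells. Its arguments: {"type":"object","properties":{"plan":{"type":"array"},"squeeze":{"type":"number"}},"required":["plan"]}

```bash
ls; mkdir -p pics; python3 - <<'E'
from plant import robot
import cv2,numpy as np,pickle
print(robot.observe())
for n in ["top","side"]:
    s=robot.snapshot(n); cv2.imwrite(f"pics/{n}0.png",s["img"])
    print(n,s["fx"],s["fy"],s["cx"],s["cy"],[k for k in s if k!='img']); print(np.round(s["world_from_camera"],3).tolist())
    for th in ["tray1","dock"]:
        for d in robot.silhouettes(th,s):
            r=cv2.minAreaRect(np.argwhere(d["mask"])[:,::-1].astype(np.float32))
            print(th,round(d["confidence"],2),np.round(np.array(d["bbox"])*[640,400,640,400]),r)
    pickle.dump(s,open(f"{n}0.pkl","wb"))
E
```

```text
pics
{'time': 0.0, 'qpos': array([1.10619270e+00, 4.86965634e-02, 9.75594098e-02, 1.62198886e+00,
       5.02725808e-06, 1.44299977e+00]), 'joint_vel': array([-0.00049129,  0.00174722,  0.00066255, -0.00095305, -0.00103932,
       -0.00089172]), 'joint_torque': array([ 3.30539779e-04, -3.38783991e+01,  3.20014286e+01,  2.03558971e-02,
       -2.43964115e-05, -5.68705147e-06]), 'ee_pos': array([173.23986774, 494.96415928, 241.1260457 ]), 'ee_rot': array([-0.40950767,  0.57745865,  0.40873669,  0.57600286]), 'force': array([-0.26086454,  0.0206174 , -0.20853878]), 'torque': array([-0.01452228, -0.0210317 , -0.01926013]), 'finger_gap': 85.46066192222165}
top 458.8637505017139 458.8637505017139 320.50579010019385 204.1634171966135 ['fx', 'fy', 'cx', 'cy', 'world_from_camera', 'shot']
[[0.012, 0.982, -0.187, 257.435], [-1.0, 0.008, -0.022, -31.218], [-0.02, 0.187, 0.982, 1226.014], [0.0, 0.0, 0.0, 1.0]]
tray1 0.92 [222. 140.  26.  46.] ((233.21914672851562, 160.5900421142578), (44.11255645751953, 21.42686653137207), 69.62356567382812)
tray1 0.81 [342. 192.  40.  49.] ((361.65057373046875,
[... 1640 characters left out ...]
85559082), 72.89727020263672)
tray1 0.56 [301. 263.  44.  42.] ((320.44000244140625, 282.91998291015625), (47.599998474121094, 26.000001907348633), 53.13010025024414)
tray1 0.56 [295. 208.  49.  35.] ((320.505615234375, 227.30897521972656), (21.199954986572266, 45.261905670166016), 57.9946174621582)
tray1 0.56 [227. 290.  54.  33.] ((253.5010223388672, 305.022705078125), (26.063997268676758, 54.03511428833008), 87.39744567871094)
dock 0.83 [284. 131. 107.  67.] ((338.5236511230469, 163.4224853515625), (90.58867645263672, 62.96620178222656), 43.53120422363281)
dock 0.22 [298. 262.  45.  46.] ((319.92681884765625, 283.1585388183594), (49.507083892822266, 26.237192153930664), 51.34019470214844)
```

```bash
python3 - <<'E'
import cv2
a=cv2.imread("pics/top0.png")
cv2.imwrite("pics/top0b.png",cv2.resize(a[80:350,150:550],None,fx=2,fy=2,interpolation=cv2.INTER_CUBIC))
cv2.imwrite("pics/dock0.png",cv2.resize(a[105:240,175:330],None,fx=4.4,fy=4.4,interpolation=cv2.INTER_CUBIC))
E
```

```text
(no output)
```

View pics/top0b.png

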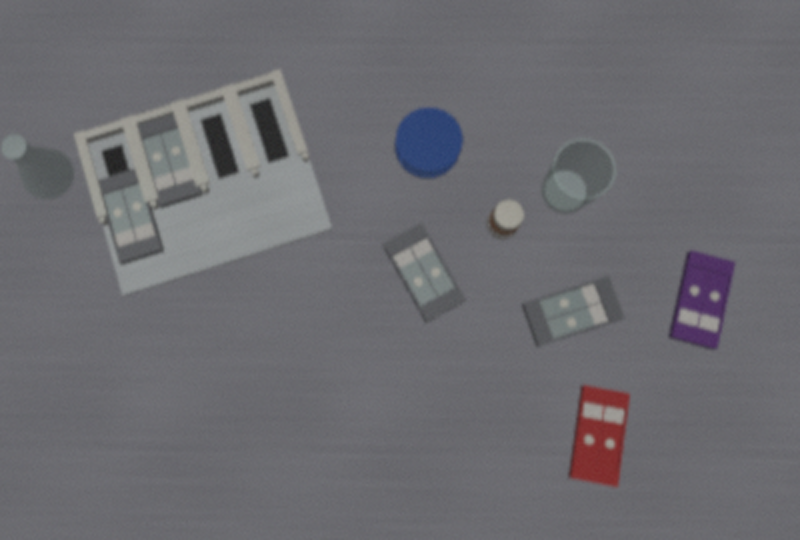

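View pics/dock0.png

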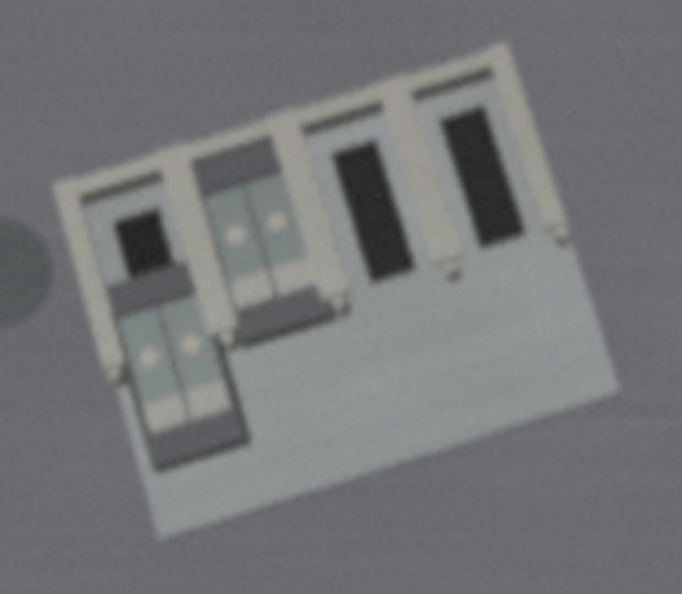

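The top view shows four candidates for the loose trays: grey at (361,216), grey at (436,235), red at (449,297) and purple at (501,229). By the description I want the two grey ones. In the dock, the leftmost bay (4) holds the tray that sticks out, at (214,188). Bay 3 holds a home tray at (233,160), and bays 2 and 1 on the right are empty.

```bash
cat > h.py <<'E'
import numpy as np,cv2
from scipy.optimize import least_squares
from scipy.spatial.transform import Rotation as R
def ray(s,uv):
    uv=np.atleast_2d(np.asarray(uv,float)); d=np.c_[(uv[:,0]-s["cx"])/s["fx"],-(uv[:,1]-s["cy"])/s["fy"],-np.ones(len(uv))]
    return d
def toplane(s,uv,z):
    T=np.asarray(s["world_from_camera"]);d=ray(s,uv)@T[:3,:3].T;o=T[:3,3]
    return o+d*((z-o[2])/d[:,2])[:,None]
def fish(s,P):
    T=np.linalg.inv(s["world_from_camera"]);p=np.atleast_2d(P)@T[:3,:3].T+T[:3,3];x,y,z=p[:,0],-p[:,1],-p[:,2]
    r=np.hypot(x,y);th=np.arctan2(r,z);return np.c_[s["cx"]+s["fx"]*th*x/r,s["cy"]+s["fy"]*th*y/r]
def proj(s,P):
    T=np.linalg.inv(s["world_from_camera"]);p=np.atleast_2d(P)@T[:3,:3].T+T[:3,3]
    return np.c_[s["cx"]+s["fx"]*p[:,0]/-p[:,2],s["cy"]-s["fy"]*p[:,1]/-p[:,2]]
def put(pose,P):
    x,y,a=pose;c,n=np.cos(a),np.sin(a);P=np.atleast_2d(P).astype(float)
    return np.c_[x+c*P[:,0]-n*P[:,1],y+n*P[:,0]+c*P[:,1],P[:,2]]
E
python3 - <<'E'
from h import *; import pickle
s=pickle.load(open("top0.pkl","rb"));sd=pickle.load(open("side0.pkl","rb"))
px=np.array([[160,538],[618,388],[55,185],[505,40]])/4.4+[175,105]-0.4
P=np.array([[-100,148.5,6],[-100,-148.5,6],[132,148.5,28.5],[132,-148.5,28.5]])
w=np.r_[toplane(s,px[:2],6),toplane(s,px[2:],28.5)];print(w.round(1))
f=least_squares(lambda p:((put(p,P)-w)[:,:2]).ravel(),[300,200,0.2]);print("dock",f.x,f.fun.round(1))
# trays via colour-independent: minAreaRect of network mask corners
cents={"A":(361.65,216.15),"B":(435.9,235.2),"t4":(214.4,187.8),"t3":(233.2,160.6),"red":(449.2,297.7)}
for k,c in cents.items(): print(k,toplane(s,c,14)[0].round(1))
for k,c in {"sA":(320.5,227.3),"sB":(320.4,282.9),"sp":(347.1,341),"sr":(253.5,305)}.items(): print(k,toplane(sd,c,14)[0].round(1))
# long axis in the viewed crop (scale 2, offset 150,80)
for k,c in {"A":[(385,243),(420,225),(464,298),(430,320)],"B":[(523,302),(608,277),(624,317),(539,345)]}.items():
    q=toplane(s,np.array(c)/2+[150,80],16);m=q.mean(0);e=[q[(i+1)%4]-q[i] for i in range(4)]
    print(k,m.round(1),[(round(np.hypot(*v[:2])),round(np.degrees(np.arctan2(v[1],v[0])),1)) for v in e])
for n,c in {"jar":(509,225),"beaker":(566,192),"dish":(428,148)}.items(): print(n,toplane(s,np.array(c)/2+[150,80],20)[0].round())
from plant import robot
q=robot.observe()["ee_rot"];print(R.from_quat(q).as_matrix().round(3))
E
```

```text
[[425.  290.6   6. ]
 [521.2  11.3   6. ]
 [642.8 363.1  28.5]
 [739.5  84.9  28.5]]
dock [5.66976147e+02 1.82303488e+02 3.29378489e-01] [-0.7 -0.1 -0.8 -1.9  1.1  2.4  0.4 -0.4]
A [ 456.7 -114.4   14. ]
B [ 407.5 -310.    14. ]
t4 [531.1 285.3  14. ]
t3 [608.2 237.6  14. ]
red [ 246.  -338.5   14. ]
sA [ 453.4 -118.9   14. ]
sB [ 406.4 -314.7   14. ]
sp [ 424.  -485.2   14. ]
sr [ 242.  -344.5   14. ]
A [ 457.9 -116.    16. ] [(53, np.float64(-61.9)), (114, np.float64(-149.6)), (54, np.float64(123.3)), (119, np.float64(30.1))]
B [ 407.6 -311.8   16. ] [(118, np.float64(-73.0)), (56, np.float64(-160.6)), (119, np.float64(108.7)), (60, np.float64(19.0))]
jar [ 521. -229.   20.]
beaker [ 567. -306.   20.]
dish [ 627. -121.   20.]
[[-0.    -0.944  0.33 ]
 [-0.001  0.33   0.944]
 [-1.     0.    -0.001]]
```

>>> servo_tool([
  [0, 0, 0.86, 0.283, -0.611, -0.06, 0],
  [0, 0, 0.86, 0.283, -0.611, -0.06, 0],
  [0, 0, 0.86, 0.283, -0.611, -0.06, 0],
  [0, 0, 0.86, 0.283, -0.611, -0.06, 0],
  [0, 0, 0.86, 0.283, -0.611, -0.06, 0],
  [0, 0, 0.86, 0.283, -0.611, -0.06, 0],
  [0, 0, 0.86, 0.283, -0.611, -0.06, 0],
  [0, 0, 0.86, 0.283, -0.611, -0.06, 0],
  [0, 0, 0.86, 0.283, -0.611, -0.06, 0],
  [0, 0, 0.86, 0.283, -0.611, -0.06, 0],
  [0, 0, 0.86, 0.283, -0.611, -0.06, 0],
  [0, 0, 0.86, 0.283, -0.611, -0.06, 0],
])

```text
time: 1.5
ee_pos: [409.2, -13.5, 192.4]
ee_rot: [0.613, -0.354, -0.612, -0.354]
force: [0.9, 1.0, 0.8]
finger_gap: 85.4
```

>>> servo_tool([
  [0, 0, 0, 0.047, -0.103, -0.012, 0],
  [0, 0, 0, 0.047, -0.103, -0.012, 0],
  [0, 0, 0, 0.047, -0.103, -0.012, 0],
  [0, 0, 0, 0.047, -0.103, -0.012, 0],
  [0, 0, 0, 0.047, -0.103, -0.012, 0],
])

```text
time: 2.0
ee_pos: [455.7, -115.9, 180.3]
ee_rot: [0.612, -0.354, -0.612, -0.354]
force: [-0.2, 0.6, -0.8]
finger_gap: 85.4
```

```bash
cat >> h.py <<'E'
def yaw(q): 
    z=R.from_quat(q).as_matrix()[:,2]; return np.degrees(np.arctan2(z[1],z[0]))
def fplane(s,uv,z):
    uv=np.atleast_2d(np.asarray(uv,float));d=uv-[s["cx"],s["cy"]];r=np.hypot(*d.T)+1e-9;th=r/s["fx"]
    v=np.c_[np.sin(th)*d[:,0]/r,-np.sin(th)*d[:,1]/r,-np.cos(th)]
    T=np.asarray(s["world_from_camera"]);d=v@T[:3,:3].T;o=T[:3,3];return o+d*((z-o[2])/d[:,2])[:,None]
def trays(robot,s,z=16,name="tray1"):
    for d in robot.silhouettes(name,s):
        c=max(cv2.findContours(d["mask"].astype(np.uint8),0,1)[0],key=len)[:,0]
        w=fplane(s,c,z)[:,:2].astype(np.float32);b=cv2.boxPoints(cv2.minAreaRect(w));e=[b[1]-b[0],b[2]-b[1]];e=max(e,key=np.linalg.norm)
        col=s["img"][d["mask"]].mean(0)
        print(round(d["confidence"],2),"c",b.mean(0).round(1),"size",np.linalg.norm(b[1]-b[0]).round(),np.linalg.norm(b[2]-b[1]).round(),"yaw",np.degrees(np.arctan2(e[1],e[0])).round(1),"bgr",col.round())
E
python3 - <<'E'
from h import *; from plant import robot
o=robot.observe();print(o["ee_pos"],yaw(o["ee_rot"]),o["qpos"],o["force"])
s=robot.snapshot("wrist");cv2.imwrite("pics/w1.png",s["img"]);print(s["fx"],np.round(s["world_from_camera"],3).tolist())
trays(robot,s)
E
```

```text
[ 455.69046624 -115.87992212  180.28809235] 119.93420989081977 [-3.92246284e-01 -1.00632841e-01 -1.69538080e-01  1.50158432e+00
  7.07814634e-04 -9.14696627e-01] [-0.20295728  0.60719485 -0.83460126]
309.70691628693146 [[-0.499, -0.835, -0.231, 398.517], [0.867, -0.48, -0.134, -149.639], [0.001, -0.267, 0.964, 312.022], [0.0, 0.0, 0.0, 1.0]]
0.93 c [580.2 232.4] size 54.0 113.0 yaw 42.9 bgr [108. 111. 111.]
0.87 c [ 432.1 -477. ] size 111.0 76.0 yaw -14.0 bgr [102.  64.  90.]
0.78 c [ 407.2 -309.1] size 126.0 62.0 yaw -71.7 bgr [124. 127. 124.]
0.71 c [ 458.1 -114.3] size 60.0 120.0 yaw 28.7 bgr [146. 149. 147.]
```

View pics/w1.png

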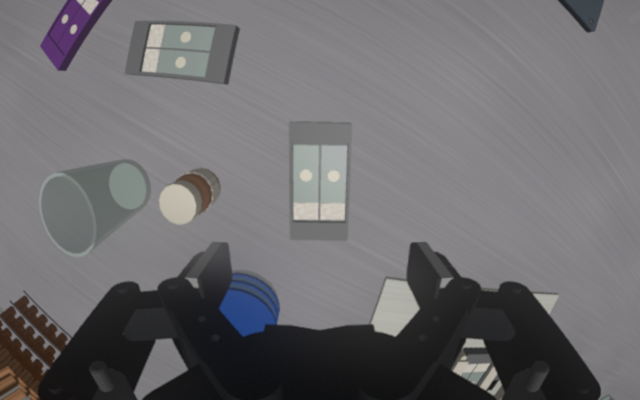

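The close wrist view confirms a grey tray at (320,180), between the jaws and clear of the jar and dishes.

>>> servo_tool([
  [0, 0, -0.02, 0.002, 0.0015, -0.05, 0],
  [0, 0, -0.02, 0.002, 0.0015, -0.1, 0],
  [0, 0, -0.02, 0.002, 0.0015, -0.14, 0],
  [0, 0, -0.02, 0.002, 0.0015, -0.16, 0],
  [0, 0, -0.02, 0.002, 0.0015, -0.167, 0],
  [0, 0, -0.02, 0.002, 0.0015, -0.167, 0],
  [0, 0, -0.02, 0.002, 0.0015, -0.167, 1],
  [0, 0, -0.02, 0.002, 0.0015, -0.167, 1],
  [0, 0, -0.02, 0.002, 0.0015, -0.167, 1],
  [0, 0, -0.02, 0.002, 0.0015, -0.167, 1],
  [0, 0, -0.02, 0.002, 0.0015, -0.167, 1],
  [0, 0, -0.02, 0.002, 0.0015, -0.167, 1],
], squeeze=40)

```text
time: 3.3
ee_pos: [460.0, -114.3, 16.4]
ee_rot: [0.611, -0.359, -0.607, -0.36]
force: [-1.1, 0.5, 6.3]
finger_gap: 58.5
```

>>> servo_tool([
  [0, 0, 0, 0, 0, 0.005, 1],
  [0, 0, 0, 0, 0, 0.02, 1],
  [0, 0, 0, 0, 0, 0.05, 1],
  [0, 0, 0, 0, 0, 0.08, 1],
  [0, 0, 0, 0, 0, 0.08, 1],
], squeeze=50)

```text
time: 3.8
ee_pos: [463.3, -115.8, 101.5]
ee_rot: [0.614, -0.358, -0.603, -0.361]
force: [0.6, -0.7, -1.4]
finger_gap: 58.4
```

```bash
python3 - <<'E'
from h import *; from plant import robot
o=robot.observe();print(o["ee_pos"],R.from_quat(o["ee_rot"]).as_matrix().round(3).tolist(),yaw(o["ee_rot"]),o["force"],o["torque"],o["finger_gap"])
s=robot.snapshot("side");cv2.imwrite("pics/s2.png",cv2.resize(s["img"][120:320,220:460],None,fx=3,fy=3))
s=robot.snapshot("wrist");cv2.imwrite("pics/w2.png",s["img"])
trays(robot,s,80)
E
```

```text
[ 463.34717467 -115.79860867  101.49733259] [[0.015, -0.875, -0.483], [-0.005, -0.483, 0.876], [-1.0, -0.011, -0.012]] 118.88757926553261 [ 0.57034944 -0.66366892 -1.39289552] [ 0.04083892 -0.12061202  0.01858495] 58.35610378576014
0.68 c [ 408.2 -259.7] size 91.0 41.0 yaw -74.3 bgr [122. 125. 122.]
0.61 c [ 461.9 -116.3] size 69.0 122.0 yaw 29.2 bgr [142. 145. 142.]
0.55 c [ 439.9 -382.9] size 87.0 51.0 yaw -80.6 bgr [95. 53. 82.]
0.54 c [452.6 152.3] size 14.0 48.0 yaw 81.1 bgr [75. 75. 75.]
```

View pics/s2.png

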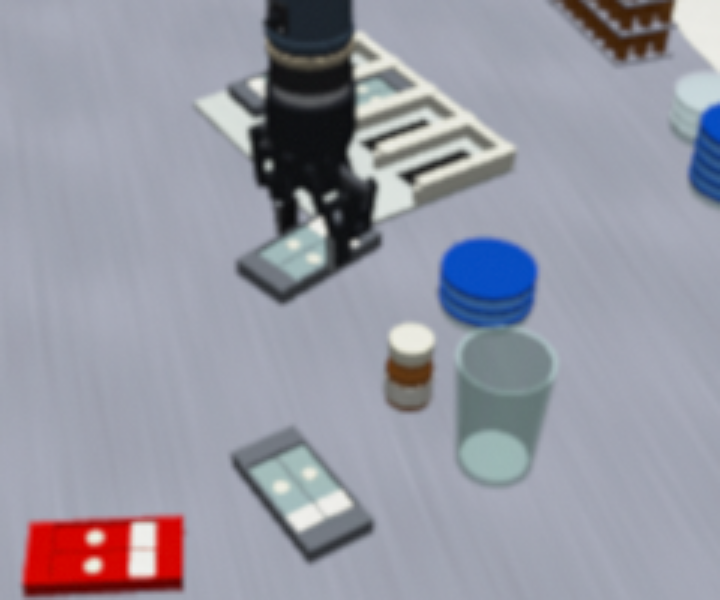

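The side crop shows the tray held level at about (310,245), and the second grey tray still free at (300,490).

>>> servo_tool([
  [0.005, 0.015, -0.175, 0.044, 0.24, 0, 1],
  [0.005, 0.015, -0.175, 0.044, 0.24, 0, 1],
  [0.005, 0.015, -0.175, 0.044, 0.24, 0, 1],
  [0.005, 0.015, -0.175, 0.044, 0.24, 0, 1],
  [0.005, 0.015, -0.175, 0.044, 0.24, 0, 1],
  [0.005, 0.015, -0.175, 0.044, 0.24, 0, 1],
  [0.005, 0.015, -0.175, 0.044, 0.24, 0, 1],
  [0.005, 0.015, -0.175, 0.044, 0.24, 0, 1],
])

```text
time: 4.75
ee_pos: [502.4, 124.9, 94.2]
ee_rot: [-0.571, 0.413, 0.579, 0.41]
force: [0.7, 1.3, -2.4]
finger_gap: 57.9
```

```bash
python3 - <<'E'
from h import *; from plant import robot
o=robot.observe();print(o["ee_pos"],R.from_quat(o["ee_rot"]).as_matrix().round(3)[:,0],yaw(o["ee_rot"]),o["force"],o["finger_gap"])
s=robot.snapshot("wrist")
D=(567,182.3,.3294)
im=cv2.resize(s["img"],None,fx=1.25,fy=1.25,interpolation=3)
for P in [[0,y,28.5] for y in (-148.5,-139.5,-76.5,-67.5,-4.5,4.5,67.5,76.5,139.5,148.5)]+[[-100,-148.5,6],[-100,148.5,6],[132,-148.5,28.5],[132,148.5,28.5],[120,-76.5,6],[120,-139.5,6]]:
    u=fish(s,put(D,P))[0]*1.25
    cv2.circle(im,(int(round(u[0])),int(round(u[1]))),3,(0,255,0),1)
cv2.imwrite("pics/w3.png",im)
import pickle;pickle.dump(s,open("w3.pkl","wb"))
E
```

```text
[502.354719   124.88276183  94.19765633] [-0.012  0.003 -1.   ] 108.83049383970972 [ 0.68199336  1.29338861 -2.40485309] 57.921273887752
```

View pics/w3.png

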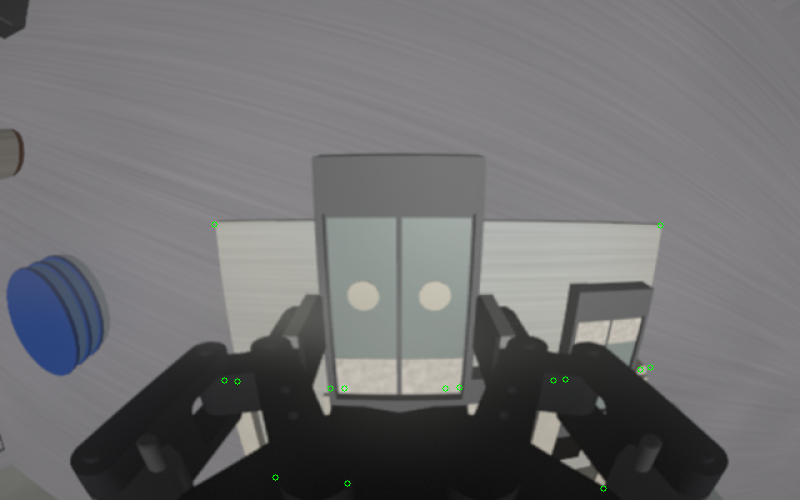

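The overlaid dock corners and nose match the wrist picture to within about 2 mm: front corners at (215,221) and (661,225), left nose at (645,370). The tray sits over the ledge in line with bay 2.

>>> servo_tool([
  [-0.003, -0.012, 0, 0.005, -0.001, -0.03, 1],
  [-0.003, -0.012, 0, 0.005, -0.001, -0.055, 1],
  [-0.003, -0.012, 0, 0.005, -0.001, -0.06, 1],
  [-0.003, -0.012, 0, 0.005, -0.001, -0.06, 1],
  [-0.003, -0.012, 0, 0.005, -0.001, -0.06, 1],
])

```text
time: 5.3
ee_pos: [508.5, 122.8, 35.7]
ee_rot: [0.575, -0.412, -0.574, -0.413]
force: [0.3, 0.7, -1.6]
finger_gap: 57.9
```

```bash
cat > st.py <<'E'
from h import *; from plant import robot
D=(567,182.3,.3294)
def st(off=-1.7):
    o=robot.observe();p=o["ee_pos"];c,n=np.cos(D[2]),np.sin(D[2]);d=p[:2]-D[:2]
    f=o["force"];print("t",round(o["time"],2),"world",p.round(1),"dock xy",np.round([c*d[0]+n*d[1],-n*d[0]+c*d[1]],1),"x-axis",R.from_quat(o["ee_rot"]).as_matrix()[:,0].round(3),"yaw-108.87",round(yaw(o["ee_rot"])-108.87,2),"Fdock",np.round([c*f[0]+n*f[1],-n*f[0]+c*f[1],f[2]],1),"gap",round(o["finger_gap"],1))
if __name__=="__main__": st()
E
python3 st.py
```

```text
t 5.3 world [508.5 122.8  35.7] dock xy [-74.6 -37.3] x-axis [ 0.002  0.001 -1.   ] yaw-108.87 -0.17 Fdock [ 0.5  0.6 -1.6] gap 57.9
```

>>> servo_tool([
  [0, 0, 0.003, 0, 0.001, -0.006, 1],
  [0, 0, 0.003, 0, 0.001, -0.011, 1],
  [0, 0, 0.003, 0, 0.001, -0.013, 1],
  [0, 0, 0.003, 0.01, 0.0045, -0.0125, 1],
  [0, 0, 0.003, 0.02, 0.0078, -0.0125, 1],
  [0, 0, 0.003, 0.03, 0.0113, -0.0125, 1],
  [0, 0, 0.003, 0.04, 0.0147, -0.0125, 1],
  [0, 0, 0.003, 0.04, 0.0147, -0.0125, 1],
])

```text
time: 6.1
ee_pos: [550.7, 138.2, 23.4]
ee_rot: [0.576, -0.41, -0.574, -0.412]
force: [0.5, 0.6, -1.7]
finger_gap: 58.2
```

```bash
python3 st.py
```

```text
t 6.1 world [550.7 138.2  23.4] dock xy [-29.7 -36.5] x-axis [ 0.004  0.001 -1.   ] yaw-108.87 0.02 Fdock [ 0.6  0.4 -1.7] gap 58.2
```

>>> servo_tool([
  [0, 0, 0, 0.006, 0.002, -0.0005, 1],
  [0, 0, 0, 0.011, 0.004, -0.001, 1],
  [0, 0, 0, 0.011, 0.004, -0.001, 1],
  [0, 0, 0, 0.011, 0.004, -0.001, 0],
  [0, 0, 0, 0.011, 0.004, -0.001, 0],
  [0, 0, 0, 0.011, 0.004, -0.001, 0],
  [0, 0, 0, 0.011, 0.004, 0.02, 0],
  [0, 0, 0, 0.011, 0.004, 0.05, 0],
  [0, 0, 0, -0.03, -0.01, 0.05, 1],
  [0, 0, 0, -0.0675, -0.0229, 0.05, 1],
  [0, 0, 0, -0.0675, -0.0229, 0.05, 1],
  [0, 0, 0, -0.0675, -0.0229, 0.05, 1],
])

```text
time: 7.3
ee_pos: [482.1, 115.1, 73.0]
ee_rot: [0.576, -0.41, -0.574, -0.412]
force: [0.8, -0.4, 0.7]
finger_gap: 28.5
```

```bash
python3 - <<'E'
from st import *; st()
s=robot.snapshot("wrist");cv2.imwrite("pics/w4.png",s["img"])
trays(robot,s,22)
E
```

```text
t 7.3 world [482.1 115.1  73. ] dock xy [-102.1  -36.2] x-axis [ 0.004  0.001 -1.   ] yaw-108.87 0.01 Fdock [ 0.7 -0.7  0.7] gap 28.5
0.76 c [531.3 132.5] size 59.0 72.0 yaw 16.9 bgr [122. 126. 121.]
0.63 c [ 409.2 -218.7] size 12.0 22.0 yaw 30.7 bgr [61. 59. 60.]
0.63 c [484.  271.4] size 46.0 89.0 yaw 76.7 bgr [107. 109. 110.]
0.58 c [564.3 231.8] size 5.0 36.0 yaw 63.2 bgr [102. 102. 103.]
```

View pics/w4.png

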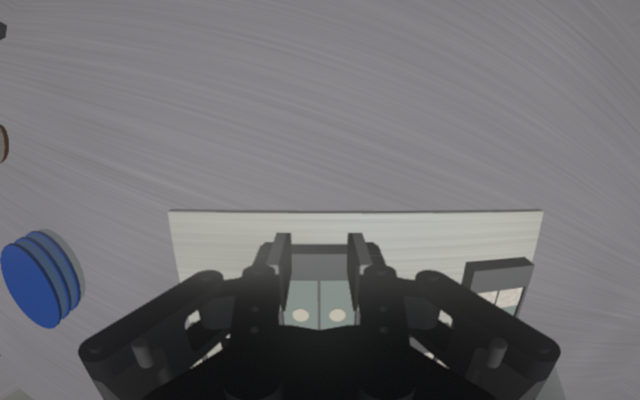

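The wrist picture shows the released tray seated in bay 2's mouth, tail edge at (320,245). Next I close the jaws behind it and lower.

>>> servo_tool([
  [0, 0, 0, -0.006, -0.002, 0, 1],
  [0, 0, 0, -0.006, -0.002, 0, 1],
  [0, 0, 0, -0.006, -0.002, -0.02, 1],
  [0, 0, 0, -0.006, -0.002, -0.04, 1],
  [0, 0, 0, -0.006, -0.002, -0.051, 1],
  [0, 0, 0, -0.006, -0.002, -0.051, 1],
  [0, 0, 0, 0.004, 0.0014, -0.051, 1],
  [0, 0, 0, 0.014, 0.0048, -0.051, 1],
  [0, 0, 0, 0.024, 0.0082, -0.051, 1],
  [0, 0, 0, 0.034, 0.0116, -0.051, 1],
  [0, 0, 0, 0.034, 0.0116, -0.051, 1],
])

```text
time: 8.5
ee_pos: [521.0, 127.6, 24.0]
ee_rot: [0.578, -0.409, -0.573, -0.414]
force: [0.5, 0.2, -0.4]
finger_gap: -0.4
```

```bash
python3 st.py
```

```text
t 8.5 world [521.  127.6  24. ] dock xy [-61.2 -36.9] x-axis [ 0.01   0.002 -1.   ] yaw-108.87 0.04 Fdock [ 0.6 -0.  -0.4] gap -0.4
```

>>> servo_tool([
  [0, 0.005, 0, 0.01, 0.004, -0.002, 1],
  [0, 0.008, 0, 0.02, 0.0075, -0.002, 1],
  [0, 0.008, 0, 0.03, 0.011, -0.002, 1],
  [0, 0.008, 0, 0.038, 0.0137, -0.002, 1],
  [0, 0.008, 0, 0.043, 0.0154, -0.002, 1],
  [0, 0.008, 0, 0.043, 0.0154, -0.002, 1],
])

```text
time: 9.1
ee_pos: [564.8, 143.2, 22.1]
ee_rot: [0.576, -0.41, -0.575, -0.412]
force: [0.1, -0.2, -0.3]
finger_gap: -0.2
```

```bash
python3 st.py
```

```text
t 9.1 world [564.8 143.2  22.1] dock xy [-14.7 -36.3] x-axis [ 0.002  0.002 -1.   ] yaw-108.87 0.05 Fdock [ 0.1 -0.2 -0.3] gap -0.2
```

>>> servo_tool([
  [0, 0, 0, 0.002, 0.0007, 0, 1],
  [0, 0, 0, 0.004, 0.0013, 0, 1],
  [0, 0, 0, 0.006, 0.002, 0, 1],
  [0, 0, 0, 0.006, 0.002, 0, 1],
])

```text
time: 9.5
ee_pos: [566.2, 143.8, 21.9]
ee_rot: [-0.573, 0.413, 0.577, 0.409]
force: [-9.1, -3.1, 7.2]
finger_gap: 0.2
```

```bash
python3 st.py
```

```text
t 9.5 world [566.2 143.8  21.9] dock xy [-13.2 -36.1] x-axis [-0.007 -0.001 -1.   ] yaw-108.87 0.03 Fdock [-9.7  0.   7.2] gap 0.2
```

Contact at dock x −13 with 9.7 N means the tray is home. Now for the second tray.

>>> servo_tool([
  [0, 0, 0, -0.015, -0.005, 0, 1],
  [0, 0, 0, -0.02, -0.007, 0.04, 1],
  [0, 0, 0, -0.03, -0.02, 0.09, 0],
  [0, 0, -0.15, -0.04, -0.06, 0.14, 0],
  [0, 0, -0.3, -0.06, -0.11, 0.165, 0],
  [0, 0, -0.45, -0.075, -0.16, 0.165, 0],
  [0, 0, -0.6, -0.09, -0.21, 0.165, 0],
  [0, 0, -0.75, -0.11, -0.255, 0.165, 0],
  [0, 0, -0.9, -0.12, -0.3, 0.165, 0],
  [0, 0, -1.05, -0.135, -0.345, 0.165, 0],
  [0, 0, -1.2, -0.15, -0.39, 0.165, 0],
  [0, 0, -1.35, -0.16, -0.43, 0.165, 0],
])

```text
time: 10.7
ee_pos: [407.4, -280.5, 187.4]
ee_rot: [-0.188, 0.681, 0.192, 0.681]
force: [1.2, -0.0, 0.4]
finger_gap: 85.3
```

```bash
python3 st.py
```

```text
t 10.7 world [ 407.4 -280.5  187.4] dock xy [-300.8 -386.3] x-axis [-0.001  0.006 -1.   ] yaw-108.87 -77.68 Fdock [ 1.2 -0.4  0.4] gap 85.3
```

>>> servo_tool([
  [0, 0, -0.12, 0, -0.02, -0.01, 0],
  [0, 0, -0.225, 0, -0.029, -0.01, 0],
  [0, 0, -0.225, 0, -0.029, -0.01, 0],
  [0, 0, -0.225, 0, -0.029, -0.01, 0],
])

```text
time: 11.1
ee_pos: [407.4, -309.3, 177.5]
ee_rot: [-0.111, 0.697, 0.115, 0.699]
force: [-0.4, 0.8, -0.6]
finger_gap: 85.4
```

```bash
python3 - <<'E'
from st import *; st()
s=robot.snapshot("wrist");cv2.imwrite("pics/w5.png",s["img"])
trays(robot,s)
o=robot.observe();print(yaw(o["ee_rot"]),o["qpos"].round(2))
E
```

```text
t 11.1 world [ 407.4 -309.3  177.5] dock xy [-310.1 -413.5] x-axis [ 0.001  0.006 -1.   ] yaw-108.87 -90.46 Fdock [-0.2  0.8 -0.6] gap 85.4
0.73 c [ 408.2 -312.6] size 122.0 61.0 yaw -71.5 bgr [144. 147. 144.]
0.73 c [ 248.4 -338.3] size 124.0 65.0 yaw -10.2 bgr [ 77.  79. 161.]
0.68 c [ 422.5 -476. ] size 117.0 70.0 yaw -13.3 bgr [120.  84. 110.]
18.43810687603706 [-0.78  0.01 -0.07  1.5   0.    0.47]
```

View pics/w5.png

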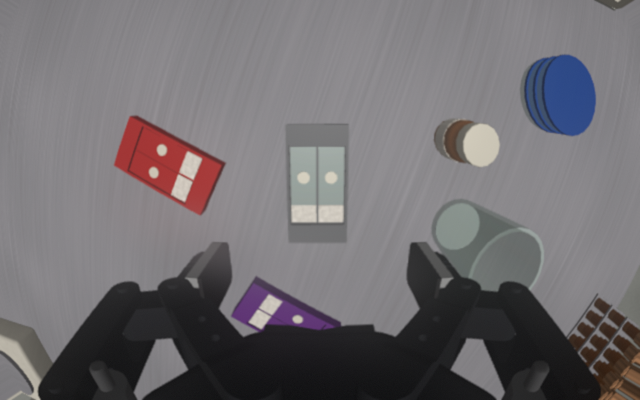

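The grey tray is centred at (318,183). The red (170,165) and purple (285,305) look-alikes and the jar are clear of the fingers.

>>> servo_tool([
  [0, 0, 0, 0.001, -0.0025, -0.05, 0],
  [0, 0, 0, 0.001, -0.0025, -0.1, 0],
  [0, 0, 0, 0.001, -0.0025, -0.14, 0],
  [0, 0, 0, 0.001, -0.0025, -0.157, 0],
  [0, 0, 0, 0.001, -0.0025, -0.163, 0],
  [0, 0, 0, 0.001, -0.0025, -0.163, 0],
  [0, 0, 0, 0.001, -0.0025, -0.163, 1],
  [0, 0, 0, 0.001, -0.0025, -0.163, 1],
  [0, 0, 0, 0.001, -0.0025, -0.163, 1],
  [0, 0, 0, 0.001, -0.0025, -0.163, 1],
  [0, 0, 0, 0.001, -0.0025, -0.163, 1],
  [0, 0, 0, 0.001, -0.0025, -0.163, 1],
], squeeze=50)

```text
time: 12.4
ee_pos: [410.4, -312.9, 17.6]
ee_rot: [-0.113, 0.696, 0.114, 0.7]
force: [0.4, 0.4, 5.9]
finger_gap: 57.5
```

```bash
python3 st.py
```

```text
t 12.4 world [ 410.4 -312.9   17.6] dock xy [-308.4 -417.9] x-axis [ 0.005  0.002 -1.   ] yaw-108.87 -90.42 Fdock [0.5 0.2 5.9] gap 57.5
```

>>> servo_tool([
  [0, 0, 0, 0, 0, 0.01, 1],
  [0, 0, 0, 0, 0, 0.04, 1],
  [0, 0, 0, 0, 0, 0.08, 1],
  [0, 0, 0, 0, 0.01, 0.11, 1],
  [0, 0, 0.1, 0, 0.03, 0.11, 1],
  [0, 0, 0.24, 0.01, 0.06, 0.11, 1],
  [0, 0, 0.38, 0.02, 0.1, 0.11, 1],
  [0, 0, 0.52, 0.03, 0.14, 0.11, 1],
  [0, 0, 0.66, 0.045, 0.18, 0.11, 1],
  [0, 0, 0.8, 0.06, 0.22, 0.11, 1],
  [0, 0, 0.94, 0.075, 0.26, 0.11, 1],
  [0, 0, 1.08, 0.09, 0.3, 0.11, 1],
])

```text
time: 13.6
ee_pos: [500.8, -11.2, 128.3]
ee_rot: [-0.457, 0.538, 0.459, 0.54]
force: [0.8, 1.2, -1.3]
finger_gap: 58.0
```

```bash
python3 st.py
```

```text
t 13.6 world [500.8 -11.2 128.3] dock xy [-125.2 -161.7] x-axis [ 0.001  0.005 -1.   ] yaw-108.87 -28.21 Fdock [ 1.1  0.8 -1.3] gap 58.0
```

>>> servo_tool([
  [0, 0, 0.14, 0.015, 0.03, 0, 1],
  [0, 0, 0.28, 0.025, 0.055, 0, 1],
  [0, 0, 0.42, 0.03, 0.067, -0.01, 1],
  [-0.005, 0, 0.492, 0.03, 0.067, -0.04, 1],
  [-0.005, 0, 0.492, 0.03, 0.067, -0.075, 1],
  [-0.005, 0, 0.492, 0.03, 0.067, -0.09, 1],
  [-0.005, 0, 0.492, 0.03, 0.067, -0.09, 1],
  [-0.005, 0, 0.492, 0.03, 0.067, -0.09, 1],
])

```text
time: 14.4
ee_pos: [531.2, 55.6, 39.2]
ee_rot: [0.575, -0.411, -0.575, -0.412]
force: [0.5, 0.2, -0.4]
finger_gap: 57.9
```

```bash
python3 - <<'E'
from st import *; st()
s=robot.snapshot("wrist");cv2.imwrite("pics/w6.png",s["img"])
trays(robot,s,37)
E
```

```text
t 14.4 world [531.2  55.6  39.2] dock xy [ -74.9 -108.3] x-axis [ 0.001  0.    -1.   ] yaw-108.87 -0.05 Fdock [ 0.5  0.  -0.4] gap 57.9
0.79 c [536.1 212.2] size 6.0 28.0 yaw 69.9 bgr [75. 78. 77.]
0.78 c [523.3 250.2] size 71.0 112.0 yaw 18.9 bgr [105. 108. 107.]
0.58 c [574.6 150.8] size 17.0 48.0 yaw 55.4 bgr [86. 86. 84.]
0.57 c [524.5  52.8] size 61.0 107.0 yaw 18.9 bgr [135. 138. 135.]
```

>>> servo_tool([
  [0, 0, 0, 0, 0, -0.007, 1],
  [0, 0, 0, 0, 0, -0.013, 1],
  [0, 0, 0, 0, 0, -0.0145, 1],
  [0, 0, 0, 0.01, 0.0035, -0.0145, 1],
  [0, 0, 0, 0.02, 0.007, -0.0145, 1],
  [0, 0, 0, 0.03, 0.0105, -0.0145, 1],
  [0, 0, 0, 0.04, 0.0139, -0.0145, 1],
  [0, 0, 0, 0.04, 0.0139, -0.0145, 1],
])

```text
time: 15.3
ee_pos: [574.5, 70.1, 26.1]
ee_rot: [0.577, -0.41, -0.574, -0.412]
force: [0.3, 0.6, -1.8]
finger_gap: 57.8
```

```bash
python3 st.py
```

```text
t 15.3 world [574.5  70.1  26.1] dock xy [ -29.2 -108.6] x-axis [ 0.005  0.    -1.   ] yaw-108.87 -0.01 Fdock [ 0.5  0.5 -1.8] gap 57.8
```

>>> servo_tool([
  [0, 0, 0, 0.006, 0.002, -0.001, 1],
  [0, 0, 0, 0.01, 0.0036, -0.002, 1],
  [0, 0, 0, 0.01, 0.0036, -0.0025, 1],
  [0, 0, 0, 0.01, 0.0036, -0.0025, 0],
  [0, 0, 0, 0.01, 0.0036, -0.0025, 0],
  [0, 0, 0, 0.01, 0.0036, -0.0025, 0],
  [0, 0, 0, 0.01, 0.0036, 0.02, 0],
  [0, 0, 0, 0.01, 0.0036, 0.047, 0],
  [0, 0, 0, -0.03, -0.01, 0.047, 1],
  [0, 0, 0, -0.073, -0.0245, 0.047, 1],
  [0, 0, 0, -0.073, -0.0245, 0.047, 1],
  [0, 0, 0, -0.073, -0.0245, 0.047, 1],
])

```text
time: 16.5
ee_pos: [500.1, 45.3, 72.6]
ee_rot: [0.576, -0.41, -0.574, -0.413]
force: [0.8, -0.4, 0.1]
finger_gap: 28.5
```

>>> servo_tool([
  [0, 0, 0, 0, 0, 0, 1],
  [0, 0, 0, 0, 0, -0.02, 1],
  [0, 0, 0, 0, 0, -0.04, 1],
  [0, 0, 0, 0, 0, -0.05, 1],
  [0, 0, 0, 0, 0, -0.05, 1],
])

```text
time: 17.0
ee_pos: [499.6, 45.6, 21.2]
ee_rot: [0.576, -0.411, -0.575, -0.412]
force: [-0.4, -0.7, -0.7]
finger_gap: -0.1
```

```bash
python3 st.py
```

```text
t 17.0 world [499.6  45.6  21.2] dock xy [-108.  -107.6] x-axis [ 0.002  0.001 -1.   ] yaw-108.87 -0.03 Fdock [-0.6 -0.5 -0.7] gap -0.1
```

>>> servo_tool([
  [0, 0, 0, 0.01, 0.0034, 0, 1],
  [0, 0, 0, 0.02, 0.0068, 0, 1],
  [0, 0, 0, 0.03, 0.0102, 0, 1],
  [0, 0, 0, 0.04, 0.0136, 0, 1],
  [0, 0, 0, 0.05, 0.017, 0, 1],
  [0, 0, 0, 0.06, 0.0204, 0, 1],
  [0, 0, 0, 0.07, 0.0238, 0, 1],
  [0, 0, 0, 0.078, 0.0266, 0, 1],
  [0, 0, 0, 0.085, 0.0289, 0, 1],
  [0, 0, 0, 0.085, 0.0289, 0, 1],
])

```text
time: 18.0
ee_pos: [585.9, 74.8, 21.3]
ee_rot: [0.576, -0.41, -0.574, -0.412]
force: [0.2, 0.0, 0.3]
finger_gap: -0.0
```

>>> servo_tool([
  [0, 0, 0, 0.002, 0.0007, 0, 1],
  [0, 0, 0, 0.004, 0.0013, 0, 1],
  [0, 0, 0, 0.006, 0.002, 0, 1],
  [0, 0, 0, 0.006, 0.002, 0, 1],
])

```text
time: 18.4
ee_pos: [589.0, 76.0, 21.1]
ee_rot: [-0.574, 0.412, 0.576, 0.411]
force: [-7.8, -2.4, 4.8]
finger_gap: -0.0
```

```bash
python3 st.py
```

```text
t 18.4 world [589.   76.   21.1] dock xy [ -13.6 -107.7] x-axis [-0.003 -0.001 -1.   ] yaw-108.87 -0.04 Fdock [-8.1  0.2  4.8] gap -0.0
```

>>> servo_tool([
  [0, 0, 0, -0.015, -0.005, 0, 1],
  [0, 0, 0, -0.03, -0.01, 0.03, 1],
  [0, 0, 0, -0.06, 0.02, 0.06, 1],
  [0, 0, 0, -0.09, 0.06, 0.06, 1],
  [0, 0, 0, -0.12, 0.1, 0.06, 1],
  [0, 0, 0, -0.145, 0.14, 0.06, 1],
  [0, 0, 0, -0.156, 0.175, 0.06, 1],
  [0, 0, 0, -0.156, 0.175, 0.06, 1],
  [0, 0, 0, -0.156, 0.175, 0.06, 1],
])

```text
time: 19.3
ee_pos: [432.8, 251.6, 81.3]
ee_rot: [-0.575, 0.412, 0.576, 0.41]
force: [0.8, 0.6, 0.7]
finger_gap: 0.0
```

```bash
python3 - <<'E'
from st import *; st()
s=robot.snapshot("wrist");cv2.imwrite("pics/w7.png",s["img"])
E
```

```text
t 19.3 world [432.8 251.6  81.3] dock xy [-104.5  108.9] x-axis [-0.002 -0.001 -1.   ] yaw-108.87 0.09 Fdock [1.  0.3 0.7] gap 0.0
```

View pics/w7.png

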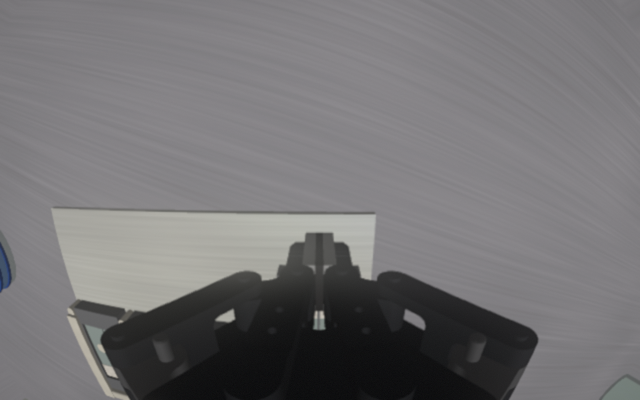

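The closed fingertips at (320,245) are over the bare ledge behind bay 4, so it is safe to lower and push.

>>> servo_tool([
  [0, 0, 0, 0, -0.001, -0.03, 1],
  [0, 0, 0, 0, -0.001, -0.05, 1],
  [0, 0, 0, 0, -0.001, -0.06, 1],
  [0, 0, 0, 0, -0.001, -0.06, 1],
  [0, 0, 0, 0.01, 0.0024, -0.06, 1],
  [0, 0, 0, 0.02, 0.0058, -0.06, 1],
  [0, 0, 0, 0.03, 0.0092, -0.06, 1],
  [0, 0, 0, 0.04, 0.0126, -0.06, 1],
  [0, 0, 0, 0.04, 0.0126, -0.06, 1],
])

```text
time: 20.25
ee_pos: [475.6, 264.2, 22.0]
ee_rot: [0.575, -0.411, -0.575, -0.411]
force: [0.3, 0.2, 0.5]
finger_gap: 0.2
```

```bash
python3 st.py
```

```text
t 20.25 world [475.6 264.2  22. ] dock xy [-60.  107.1] x-axis [ 0. -0. -1.] yaw-108.87 -0.02 Fdock [0.3 0.1 0.5] gap 0.2
```

>>> servo_tool([
  [0, 0, 0, 0.01, 0.004, 0, 1],
  [0, 0, 0, 0.02, 0.0075, 0, 1],
  [0, 0, 0, 0.03, 0.011, 0, 1],
  [0, 0, 0, 0.037, 0.0135, 0, 1],
  [0, 0, 0, 0.041, 0.0148, 0, 1],
  [0, 0, 0, 0.041, 0.0148, 0, 1],
])

```text
time: 20.85
ee_pos: [517.0, 279.1, 22.0]
ee_rot: [0.575, -0.411, -0.575, -0.411]
force: [-0.1, -0.3, -0.7]
finger_gap: -0.1
```

>>> servo_tool([
  [0, 0, 0, 0.002, 0.0007, 0, 1],
  [0, 0, 0, 0.004, 0.0013, 0, 1],
  [0, 0, 0, 0.006, 0.002, 0, 1],
  [0, 0, 0, 0.006, 0.002, 0, 1],
])

```text
time: 21.25
ee_pos: [520.1, 280.2, 21.8]
ee_rot: [-0.574, 0.413, 0.576, 0.409]
force: [-6.9, -2.5, 5.7]
finger_gap: -0.5
```

```bash
python3 st.py
```

```text
t 21.25 world [520.1 280.2  21.8] dock xy [-12.7 107.8] x-axis [-0.005 -0.003 -1.   ] yaw-108.87 -0.01 Fdock [-7.4 -0.1  5.7] gap -0.5
```

>>> servo_tool([
  [0, 0, 0, -0.02, -0.007, 0, 1],
  [0, 0, 0, -0.04, -0.014, 0.04, 1],
  [0, 0, 0, -0.08, -0.01, 0.09, 1],
  [0, 0, 0, -0.12, 0.01, 0.13, 1],
  [0, 0, 0, -0.16, 0.04, 0.17, 1],
  [0, 0, 0, -0.2, 0.07, 0.2, 1],
  [0, 0, 0, -0.24, 0.1, 0.2, 1],
  [0, 0, 0, -0.28, 0.13, 0.2, 1],
  [0, 0, 0, -0.32, 0.16, 0.2, 1],
  [0, 0, 0, -0.32, 0.16, 0.2, 1],
  [0, 0, 0, -0.32, 0.16, 0.2, 1],
])

```text
time: 22.35
ee_pos: [196.5, 442.8, 222.6]
ee_rot: [-0.575, 0.41, 0.578, 0.408]
force: [0.6, -1.0, -0.8]
finger_gap: 0.3
```

```bash
python3 - <<'E'
from st import *; import pickle; st()
s=robot.snapshot("top");sd=robot.snapshot("side")
b=cv2.resize(s["img"][105:240,175:330],None,fx=3,fy=3,interpolation=3)
c=cv2.resize(sd["img"][110:220,260:400],None,fx=2.4,fy=2.4,interpolation=3)
H=max(b.shape[0],c.shape[0]);p=lambda i:cv2.copyMakeBorder(i,0,H-i.shape[0],0,0,0)
cv2.imwrite("pics/end.png",np.hstack([p(b),p(c)])[:, :800])
s0=pickle.load(open("top0.pkl","rb"))
for th in ["beaker","dishes","jar","flask"]:
    a=robot.search_frame(th,s)[:1]
    print(th,[(round(x["confidence"],2),np.round(np.array(x["bbox"])*[640,400,640,400],1)) for x in a])
d=cv2.absdiff(cv2.GaussianBlur(s["img"],(5,5),0),cv2.GaussianBlur(s0["img"],(5,5),0)).max(2)
n,_,stt,_=cv2.connectedComponentsWithStats((d>25).astype(np.uint8));print(stt[1:][stt[1:,4]>12])
E
```

```text
t 22.35 world [196.5 442.8 222.6] dock xy [-266.3  366.4] x-axis [-0.006  0.    -1.   ] yaw-108.87 0.39 Fdock [ 0.2 -1.2 -0.8] gap 0.3
beaker [(0.6, array([421.9, 149. ,  35.6,  40.8]))]
dishes [(0.85, array([348.5, 133.4,  34.3,  36.9]))]
jar [(0.67, array([391. , 179.9,  22. ,  18.7]))]
flask [(0.61, array([153.1, 149.2,  34.7,  31.9]))]
[[ 270  123   23   37  426]
 [ 245  131   23   37  431]
 [ 195  147   19   11  100]
 [ 200  153   19   28  360]
 [ 279  153   23   15  159]
 [ 254  161   23   15  154]
 [ 205  179   19   12  149]
 [ 207  186   25   27  268]
 [ 348  200   18   28  220]
 [ 364  212    7    9   48]
 [ 441  223   12   18  125]
 [ 429  229    6    5   25]
 [ 412  233    7   18   26]
 [ 433  238    6    6   25]
 [   0  290  140  110 5267]
 [  46  328   56   25  632]
 [  73  331    4    7   24]
 [   0  342   87   58 1510]]
```

View pics/end.png

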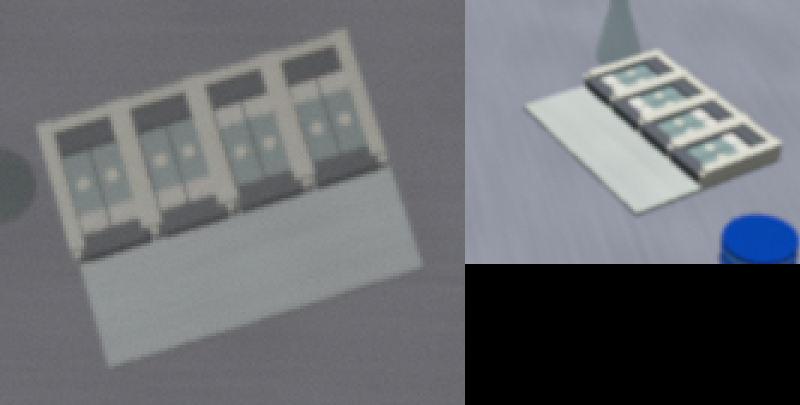

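All four tails line up with the mouths, at about (115,245), (195,218), (270,195) and (345,172). Nothing changed elsewhere in the picture apart from the arm.

```bash
python3 -c "
from plant import robot; print(robot.hand_in())"
```

```text
the job is handed in; nothing more can be done
None
```

The job is handed in: all four bays hold a tray pushed up to the back stop, at about 22 s on the robot's clock. I gripped the two loose grey trays across their width and slid one into bay 2 and the other into bay 1. I then pushed in the tray that stuck out of bay 4; bay 3's tray was already home.

- **Trays home:** each of the three pushes ended in a firm stop at 7–10 N, with the tool at the same dock depth (x −12.7 to −13.6 mm). In the final top and side pictures all four tails line up with the mouths.
- **Other objects:** comparing the top pictures before and after shows changes only at the trays and the arm, so the beaker, dishes, jar, flask and the red and purple look-alikes stayed put.
- **Forces:** the highest reading I saw at the end of any move was about 12 N.
- **Disagreements:** a few detections were weak or wrong, such as small spurious tray outlines in the wrist pictures, and I ignored them. No check failed.

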